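# Put the stone carver's tools away

### The job

Put the carving bench's tools away for the night: pull out the chest's drawer, lay every rubbing stone in a pocket of its own, flat on the pocket's floor, and push the drawer fully shut. Slide each of the two scrapers blade first into the slotted holder that matches its width, fully home with its handle against the holder and sticking out, at any point of the job. Leave the other things on the bench where they are, and let go of everything at the end.

Things in the scene. Friction and masses are not known exactly. Their poses are not given: they have to be found in the camera images.
- drawer (a joint): Travel (m) of the drawer of the wooden tool chest: 0 shut, 0.14 fully out, 0 to 25 mm open at the start. It slides towards the robot along the chest's -x with about 1.5 N of friction and stays where it is left. Its front is 220 mm wide and reaches 8 to 58 mm above the bench.
- chest: Low brown wooden tool chest, fixed to the bench, 160 mm deep (x) by 244 mm wide (y) by 72 mm high, with one drawer. Origin: centre of its underside. Its front faces its own -x, roughly towards the robot, at x = -80 mm.
- knob (a point): Middle of the drawer's round dark wooden knob: a cylinder 28 mm across and 24 mm long along the drawer's travel, centred 35 mm in front of the drawer front and 38 mm above the bench. Moves with the drawer; axes as the chest's. Can be pinched from above across y.
- pocket0 (a point): Floor centre (12 mm above the bench) of one of four like pockets in the drawer's black insert: 64 mm long (chest's x), 34 mm wide (y), 10 mm deep, 54 mm apart along y, pocket0 at the -y end. 52 mm behind the drawer front: inside the chest while shut, all free from above at 110 mm of travel. Moves with the drawer; axes as the chest's.
- pocket1 (a point): Floor centre (12 mm above the bench) of one of four like pockets in the drawer's black insert: 64 mm long (chest's x), 34 mm wide (y), 10 mm deep, 54 mm apart along y, pocket0 at the -y end. 52 mm behind the drawer front: inside the chest while shut, all free from above at 110 mm of travel. Moves with the drawer; axes as the chest's.
- pocket2 (a point): Floor centre (12 mm above the bench) of one of four like pockets in the drawer's black insert: 64 mm long (chest's x), 34 mm wide (y), 10 mm deep, 54 mm apart along y, pocket0 at the -y end. 52 mm behind the drawer front: inside the chest while shut, all free from above at 110 mm of travel. Moves with the drawer; axes as the chest's.
- pocket3 (a point): Floor centre (12 mm above the bench) of one of four like pockets in the drawer's black insert: 64 mm long (chest's x), 34 mm wide (y), 10 mm deep, 54 mm apart along y, pocket0 at the -y end. 52 mm behind the drawer front: inside the chest while shut, all free from above at 110 mm of travel. Moves with the drawer; axes as the chest's.
- stone0: Grey rubbing stone, a plain bar 56 mm long (its x) by 26 by 26 mm, about 85 g, loose on the bench on a long face. Origin at its centre. May be absent (None): 2 to 4 are present, all alike. Seated in a pocket it stands 16 mm above the rim, its centre 13 mm above the pocket's floor.
- stone1: Grey rubbing stone, a plain bar 56 mm long (its x) by 26 by 26 mm, about 85 g, loose on the bench on a long face. Origin at its centre. May be absent (None): 2 to 4 are present, all alike. Seated in a pocket it stands 16 mm above the rim, its centre 13 mm above the pocket's floor.
- stone2: Grey rubbing stone, a plain bar 56 mm long (its x) by 26 by 26 mm, about 85 g, loose on the bench on a long face. Origin at its centre. May be absent (None): 2 to 4 are present, all alike. Seated in a pocket it stands 16 mm above the rim, its centre 13 mm above the pocket's floor.
- stone3: Grey rubbing stone, a plain bar 56 mm long (its x) by 26 by 26 mm, about 85 g, loose on the bench on a long face. Origin at its centre. May be absent (None): 2 to 4 are present, all alike. Seated in a pocket it stands 16 mm above the rim, its centre 13 mm above the pocket's floor.
- scraper_wide: Scraper with the wide blade, loose and flat on the bench, about 120 g, alike either way up. Dark wooden handle 100 (x) by 24 (y) by 22 mm (z); steel blade 80 long, 60 wide, 3 mm thick from the middle of its end face. Origin: middle of the handle. +x to the blade: handle end face at x = 50, blade tip at 130, centre of mass about 30 mm.
- scraper_narrow: Scraper with the narrow blade, loose and flat on the bench, about 120 g, alike either way up. Dark wooden handle 100 (x) by 24 (y) by 22 mm (z); steel blade 80 long, 40 wide, 3 mm thick from the middle of its end face. Origin: middle of the handle. +x to the blade: handle end face at x = 50, blade tip at 130, centre of mass about 30 mm.
- slot_wide (a point): Mouth centre of the wide slot, 45 mm above the bench in the front of a fixed wooden holder 90 deep, 98 wide, 63 mm high. x leads into the slot, z up. Slot 66 wide, 8 mm high, level, right through; its roof is two 16 mm lips with a gap. Blade goes in level until the handle meets the holder: scraper origin at x = -50 mm. It then droops up to 4 degrees.
- slot_narrow (a point): Mouth centre of the narrow slot, 45 mm above the bench in the front of a fixed wooden holder 90 deep, 78 wide, 63 mm high. x leads into the slot, z up. Slot 46 wide, 8 mm high, level, right through; its roof is two 12 mm lips with a gap. Blade goes in level until the handle meets the holder: scraper origin at x = -50 mm. It then droops up to 4 degrees.
- carving: Flat slate carving, about 150 by 160 mm and 50 mm high, a bystander to leave alone. Origin: centre of its underside.
- pan: Shallow round dark steel pan, 150 mm across and 28 mm high, a bystander to leave alone. Origin: centre of its underside.
- case: Pink plastic case, 75 by 190 by 30 mm, a bystander to leave alone. Origin: centre of its underside.
- bottle: Clear plastic bottle, 70 mm across and 170 mm high, a bystander to leave alone. Origin: centre of its underside.
Not all that is in view belongs to the job. Leave any turquoise look-alike of the stone2 alone. Leave any green look-alike of the stone3 alone.

How it is judged:
By the outcome, as a careful person would: the job done as asked, in the order asked, and still so for the second after the job is handed in, with the robot touching nothing.
Of stone0, stone1, stone2, stone3 only 2 to 4 are there at a start; the rules pass over those that are not, and their reading is None.
At some moment in a run one of stone0, stone1, stone2, stone3, scraper_wide, scraper_narrow may be knocked a few centimetres aside while the robot is not near it.
Once in a run the grip may slacken for a moment while it holds something.
It also fails if it takes over 210 s, if anything falls off the work surface, if the arm or the gripper's body presses on something with over 40 N, if the wrist force passes 120 N, or if a joint passes its speed limit or range.

### The arm

A 6-joint arm with a two-finger parallel gripper is mounted at the origin on the work surface. World frame = base frame: x ahead of the robot, y to its left, z up, the work surface at z = 0. Lengths are in m, angles in rad, forces in N, time in s.
With the tool pointing down it reaches from about 0.35 to 0.725 m from the base axis. Payload 4.3 kg.
Tool frame: the origin (TCP) lies at the very end of the fingers, on their centre line; the grasp point (between the pads) lies 19 mm behind it (grip_point_offset is the distance from the TCP to the grasp point, in m); z points along the fingers, y is the line along which they close (so a half turn about z gives the same grasp; the last joint's range is limited). The gripper opens to 85 mm and grips with 20 to 120 N. Pads are 22 mm wide; open, the fingers measure 114 mm over their backs; the gripper's body (76 mm by 85 mm) begins 54 mm behind the grasp point. The pads swing forward as they close: fully open they stand 13 mm farther back than shut.
Start: joints at [-1.304, 0.377, 0.081, 1.274, 0, 1.46], TCP at [0.212, -0.535, 0.206] pointing down, gripper open.
Joint ranges: [-2.72, 2.72], [-0.84, 1.66], [-1.02, 1.22], [-1.77, 2.12], [-1.37, 1.28], [-3.14, 3.14]. Speed limits (rad/s): [2.57, 2.57, 3.14, 3.14, 3.14, 3.14].

### API

Orientations are given as a 3x3 rotation matrix whose columns are the frame's x, y, z axes.
In Python, from cell import reach, line_to, goto_joints, open_gripper, close, wait, solve_ik, read_camera, Unreachable, finish_job, read_time_s, read_joint_pos, read_qd, read_effort, read_position, read_eef_rot, read_force, read_wrist_torque, read_finger_gap, read_grasp_force, grip_point_offset gives the robot as it stands. Calls block until the motion is done:
- reach(position, orientation): joint-space move of the TCP to a pose.
- line_to(position, attitude=None, v=0.15): straight line of the TCP; attitude=None keeps the orientation; v is the mean speed in m/s.
- goto_joints(angles): joint-space move.
- open_gripper() and close(newtons=None): open the fingers fully, or close them until they stop; newtons is the grip in N (None keeps the last).
- wait(seconds).
- solve_ik(position, orientation): joint angles nearest the present ones, or None.
- read_camera(name): name is "side" or "top" or "wrist"; returns a dict with "img" (384x512x3 uint8, red, green, blue), "intrinsics" (3x3 intrinsics, pixels), "dist_coeffs" ([k1, k2, p1, p2, k3] as OpenCV has them; the pictures are not rectified), "R" (3x3) and "t" (3): a world point X has camera coordinates R X + t. Camera axes: x right, y down, z forward; pixel columns grow to the right and rows downward; lengths in m; the calibration is good to about 2 mm. A picture is of the moment at which its call begins. There is no depth.
A pose or a line that the arm cannot do raises Unreachable and nothing moves.
- finish_job(): hands the job in; it is judged then, once.
Readings, each from a call of its own:
- read_time_s(): time.
- read_joint_pos(): joint angles.
- read_qd(): joint speeds.
- read_effort(): joint torques, N m.
- read_position(): TCP position.
- read_eef_rot(): TCP orientation.
- read_force(): force on the tool from outside, world axes, zero at the start.
- read_wrist_torque(): the same for the moment, N m.
- read_finger_gap(): opening from 0.0 (shut) to 1.0 (fully open).
- read_grasp_force(): force on a finger pad.
Only numpy, scipy, OpenCV 4.12 (cv2) and the standard library are available. Lean on these libraries where they do the work, as an engineer would, in place of code of your own. Each camera call takes 0.05 s, during which the arm holds its last target. There are 200 camera calls.

## Working session

There is one attempt and no reset: what is moved stays moved. The work goes in short steps, each a Python script; the robot and the scene stay as the last script left them, time stands still between calls to the robot, and variables do not carry over. Pictures are saved under pics/ and viewed, at most 16 in all, crops included, and the job is handed in when it is done.

```bash
ls; mkdir -p pics; python3 - <<'E'
from cell import *
import cv2, numpy as np
for n in ("top","side"):
    c=read_camera(n); cv2.imwrite(f"pics/{n}0.png",cv2.resize(c["img"][:,:,::-1],(800,600),interpolation=cv2.INTER_CUBIC))
    np.savez(f"pics/{n}.npz",**c)
    print(n,c["intrinsics"],c["dist_coeffs"],c["R"],c["t"], -c["R"].T@c["t"])
print(grip_point_offset if not callable(grip_point_offset) else grip_point_offset())
print(read_time_s(),read_eef_rot())
E
```

```text
pics
top [[435.05230512   0.         261.91987885]
 [  0.         435.05230512 188.41431184]
 [  0.           0.           1.        ]] [-0.03499287  0.          0.          0.          0.        ] [[-0.01237572 -0.99986486 -0.01082121]
 [-0.98410509  0.01409655 -0.1770267 ]
 [ 0.17715532  0.00845837 -0.98414656]] [0.0323221  0.57658556 1.76368768] [0.25537415 0.00927193 1.83814796]
side [[438.93578661   0.         247.16396792]
 [  0.         438.93578661 187.99230057]
 [  0.           0.           1.        ]] [-0.0975771  0.         0.         0.         0.       ] [[ 0.97199055 -0.23441612  0.01683591]
 [-0.1387186  -0.63006214 -0.76405422]
 [ 0.18971429  0.74031803 -0.64493233]] [-0.5437686   0.13072532  1.33612249] [ 0.29319044 -1.03425862  0.97074466]
0.0187
0.1 [[ 9.29864857e-01  3.67900966e-01 -4.77516136e-04]
 [ 3.67901221e-01 -9.29863231e-01  1.74993437e-03]
 [ 1.99777846e-04 -1.80288124e-03 -9.99998355e-01]]
```

View pics/top0.png

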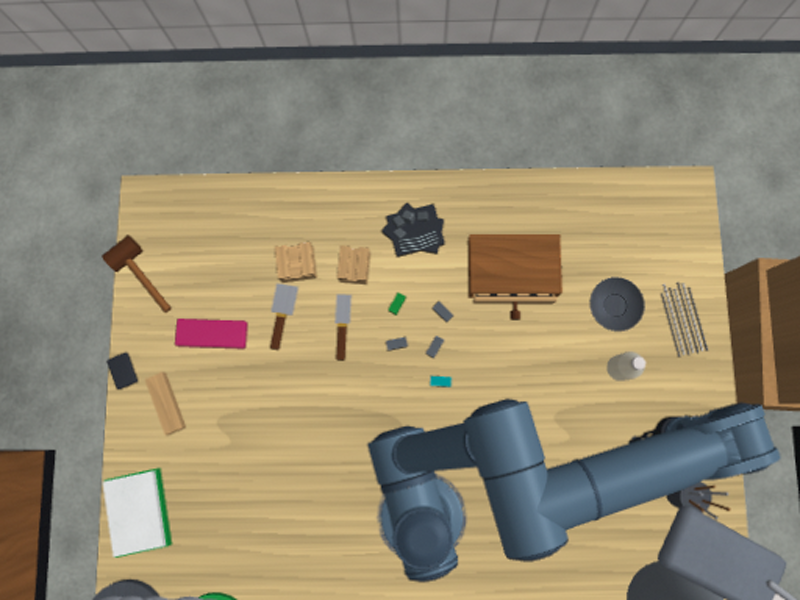

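View pics/side0.png

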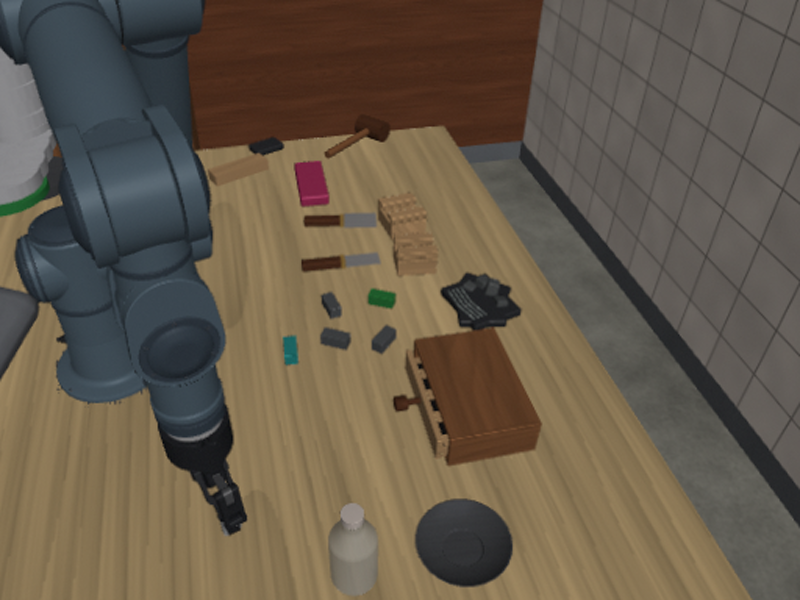

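Top view: three grey stones at (442,311), (435,347) and (397,344). The green (397,303) and turquoise (440,381) bars are look-alikes to leave. The wide scraper is at (283,315) and the narrow one at (342,330). Their holders are at (295,262) and (353,264), and the chest knob is at (515,312). Next I'll get coarse positions and wrist-camera views.

```bash
cat > h.py <<'E'
from cell import *
import cv2, numpy as np
from scipy.optimize import minimize
from scipy.spatial.transform import Rotation as Ro
def unproj(c,uv,z):
    p=cv2.undistortPoints(np.array(uv,float).reshape(-1,1,2),c["intrinsics"],c["dist_coeffs"]).reshape(-1,2)
    d=np.c_[p,np.ones(len(p))]@c["R"]; o=-c["R"].T@c["t"]
    return o+d*((z-o[2])/d[:,2])[:,None]
def proj(c,X):
    return cv2.projectPoints(np.array(X,float).reshape(-1,1,3),cv2.Rodrigues(np.array(c["R"]))[0],np.array(c["t"]),c["intrinsics"],c["dist_coeffs"])[0].reshape(-1,2)
def down(yaw):
    "tool pointing down, closing line (tool y) along world angle yaw"
    y=np.array([np.cos(yaw),np.sin(yaw),0]); z=np.array([0,0,-1.]); return np.c_[np.cross(y,z),y,z]
def snap(n,f=None):
    c=read_camera(n)
    if f: save(c["img"],f)
    return c
def save(img,f): cv2.imwrite(f"pics/{f}.png",cv2.resize(img[:,:,::-1],(800,600),interpolation=cv2.INTER_CUBIC))
E
python3 - <<'E'
from h import *
c=dict(np.load("pics/top.npz"))
crop=c["img"][125:250,166:365,::-1]
cv2.imwrite("pics/crop1.png",cv2.resize(crop,None,fx=4,fy=4,interpolation=cv2.INTER_CUBIC))
s=0.64
for n,u,z in [("s",(442,311),.026),("s",(435,347),.026),("s",(397,344),.026),("wide end",(276,348),.022),("wide tip",(286,286),.01),("nar end",(341,360),.022),("nar tip",(343,295),.01),("hw",(295,262),.063),("hn",(353,264),.063),("knob",(515,312),.052),("chest",(515,265),.072),("chestFL",(470,293),.072),("chestFR",(561,290),.072),("carv",(414,230),.04)]:
    print(n,unproj(c,[np.array(u)*s],z)[0].round(3))
# wrist camera extrinsic in the tool frame
w=read_camera("wrist");R=read_eef_rot();p=read_position()
print((R.T@(-w["R"].T@w["t"]-p)).round(4),(w["R"]@R).round(3),w["intrinsics"].round(1),w["dist_coeffs"])
for q in [(.5,.1),(.5,.3),(.55,-.1),(.55,-.2),(.45,.2),(.4,.3)]:
  for z in(.3,.35,.4,.45):
    print(q,z,[solve_ik((*q,z),down(a)) is not None for a in (0,np.pi/2,-np.pi/2)],end=" ")
  print()
E
```

```text
s [ 0.535 -0.063  0.026]
s [ 0.438 -0.042  0.026]
s [0.447 0.059 0.026]
wide end [0.441 0.385 0.022]
wide tip [0.613 0.363 0.01 ]
nar end [0.407 0.21  0.022]
nar tip [0.585 0.206 0.01 ]
hw [0.668 0.33  0.063]
hn [0.66  0.174 0.063]
knob [ 0.525 -0.256  0.052]
chest [ 0.649 -0.258  0.072]
chestFL [ 0.575 -0.136  0.072]
chestFR [ 0.579 -0.376  0.072]
carv [0.758 0.01  0.04 ]
[ 8.40e-02  1.00e-04 -1.67e-01] [[ 0.001  1.    -0.001]
 [-0.945  0.001 -0.327]
 [-0.327  0.001  0.945]] [[280.6   0.  256.6]
 [  0.  280.6 193.3]
 [  0.    0.    1. ]] [-0.01343639  0.          0.          0.          0.        ]
(0.5, 0.1) 0.3 [True, True, True] (0.5, 0.1) 0.35 [True, True, True] (0.5, 0.1) 0.4 [True, True, True] (0.5, 0.1) 0.45 [True, True, True] 
(0.5, 0.3) 0.3 [True, True, True] (0.5, 0.3) 0.35 [True, True, True] (0.5, 0.3) 0.4 [True, True, True] (0.5, 0.3) 0.45 [True, True, True] 
(0.55, -0.1) 0.3 [True, True, True] (0.55, -0.1) 0.35 [True, True, True] (0.55, -0.1) 0.4 [True, True, True] (0.55, -0.1) 0.45 [True, True, True] 
(0.55, -0.2) 0.3 [True, True, True] (0.55, -0.2) 0.35 [True, True, True] (0.55, -0.2) 0.4 [True, True, True] (0.55, -0.2) 0.45 [True, True, True] 
(0.45, 0.2) 0.3 [True, True, True] (0.45, 0.2) 0.35 [True, True, True] (0.45, 0.2) 0.4 [True, True, True] (0.45, 0.2) 0.45 [True, True, True] 
(0.4, 0.3) 0.3 [True, True, True] (0.4, 0.3) 0.35 [True, True, True] (0.4, 0.3) 0.4 [True, True, True] (0.4, 0.3) 0.45 [True, True, True]
```

View pics/crop1.png

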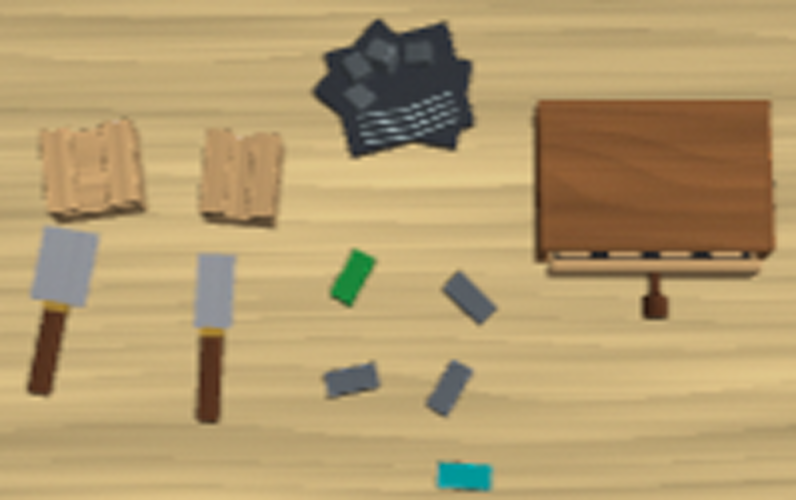

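Crop: grey stones at (470,297), (449,388) and (351,380). Green (353,278) and turquoise (465,476) are left alone. The knob is at (655,303), and the coarse positions match the given sizes. Next, closer wrist views with the camera on the robot's side.

```bash
python3 - <<'E'
from h import *
line_to(read_position()+[0,0,.25])
for i,p in enumerate([(.47,-.23,.24),(.42,0,.24),(.46,.28,.24)]):
    reach(p,down(np.pi/2)); wait(.3)
    c=snap("wrist"); np.savez(f"pics/w{i}.npz",**c); save(c["img"][::-1,::-1],f"w{i}")
print(read_time_s(),read_joint_pos())
E
```

```text
7.15 [ 4.27535567e-01  2.94956432e-01  5.16970761e-02  1.32731966e+00
 -1.79843942e-05  4.28908149e-01]
```

View pics/w0.png

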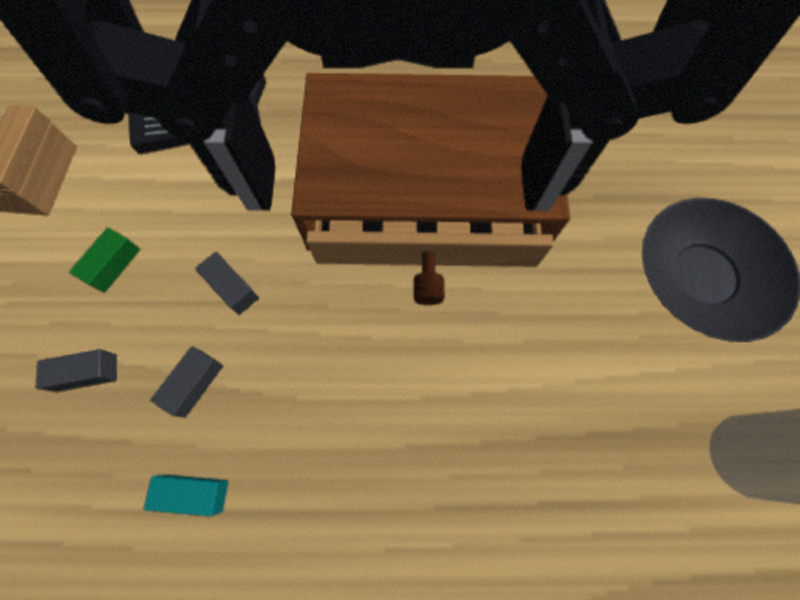

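View pics/w2.png

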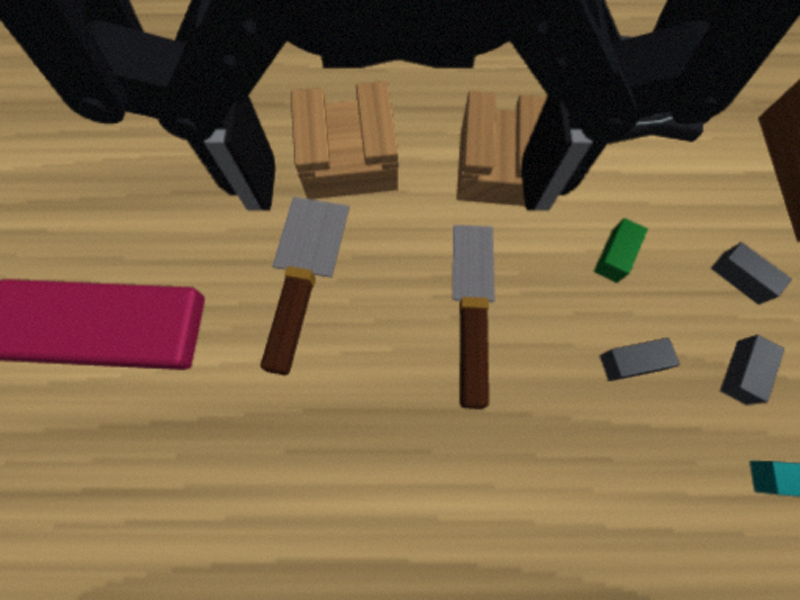

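w0 shows the knob at (429,288), the drawer slightly open, and all three stones. w2 shows the wide holder at (345,140), the narrow holder at (500,150, partly hidden by a finger), and both scrapers. Next: model fits for the stones and scraper handles, plus a composite crop of the holders and knob.

```bash
cat >> h.py <<'E'
def box(x,y,yaw,dims,z0,off=0.):
    "corners of a box standing from z0, its centre off along its own x from (x,y)"
    s=np.array([[i,j,k] for i in(-.5,.5) for j in(-.5,.5) for k in(0,1)])*dims
    s[:,0]+=off; return s@Ro.from_euler("z",yaw).as_matrix().T+[x,y,z0]
def fit(c,mask,x0,dims,z0,K=6):
    "pose (x,y,yaw) of a box whose silhouette matches the blob of mask at its first guess; returns pose, IoU"
    u,v=proj(c,[[x0[0],x0[1],z0+dims[2]/2]])[0].round().astype(int)
    n,lab,st,_=cv2.connectedComponentsWithStats(mask.astype(np.uint8))
    H,W=mask.shape; vv,uu=np.mgrid[0:H,0:W]; d=np.hypot(uu-u,vv-v)+1e6*(lab==0)+1e6*(st[lab,4]<60)
    l=lab.flat[d.argmin()]; a,b,w,h=st[l,:4]; a-=8;b-=8;w+=16;h+=16
    m=np.zeros((h,w),np.uint8); t=(lab==l)
    for i in range(h):
        for j in range(w):
            if 0<=b+i<H and 0<=a+j<W: m[i,j]=t[b+i,a+j]
    M=cv2.resize(cv2.resize(m*255,None,fx=K,fy=K,interpolation=cv2.INTER_LINEAR),None,fx=1,fy=1)>127
    def sil(p):
        q=(proj(c,box(*p,dims,z0))-[a,b]+.5)*K-.5; im=np.zeros(M.shape,np.uint8)
        cv2.fillConvexPoly(im,cv2.convexHull((q*16).round().astype(np.int32)),1,shift=4); return im>0
    def cost(p): s=sil(p); return 1-(s&M).sum()/max((s|M).sum(),1)
    best=None
    z=z0+dims[2]/2; uvc=[[a+w/2,b+h/2]]; xy=unproj(c,uvc,z)[0,:2]
    for yaw in x0[2] if np.ndim(x0[2]) else [x0[2]]:
        s0=np.array([*xy,yaw]); sx=s0+np.array([[0,0,0],[.008,0,0],[0,.008,0],[0,0,.3]])
        r=minimize(cost,s0,method="Nelder-Mead",options=dict(initial_simplex=sx,xatol=1e-4,fatol=1e-4))
        if best is None or r.fun<best.fun: best=r
    return best.x,1-best.fun
def masks(c):
    hsv=cv2.cvtColor(c["img"],cv2.COLOR_RGB2HSV).astype(int); h,s,v=hsv[...,0],hsv[...,1],hsv[...,2]
    grey=(s<70)&(v>25)&(v<125)
    brown=((h<12)|(h>170))&(s>90)&(v<105)
    return grey,brown
STONE=np.array([.056,.026,.026]); HAND=np.array([.1,.024,.022])
YAWS=np.arange(0,np.pi,np.pi/4)
E
python3 - <<'E'
from h import *
C=[dict(np.load(f"pics/w{i}.npz")) for i in range(3)]
for i in (0,1,2):
  g,b=masks(C[i])
  for s in [(.535,-.063),(.438,-.042),(.447,.059)]:
    p,q=fit(C[i],g,(*s,YAWS),STONE,0); print("stone",i,p.round(4),round(q,3))
for i in (1,2):
  g,b=masks(C[i])
  for n,s in [("wide",(.487,.38)),("nar",(.455,.209))]:
    try: p,q=fit(C[i],b,(*s,YAWS),HAND,0); print(n,i,p.round(4),round(q,3))
    except Exception as e: print(e)
tiles=[]
for i,P in [(2,(.64,.33,.04)),(1,(.64,.174,.04)),(0,(.55,-.2,.05)),(0,(.55,-.3,.05))]:
    u,v=proj(C[i],[P])[0].round().astype(int)
    a,b=max(0,u-33),max(0,v-25); t=C[i]["img"][b:b+50,a:a+66][::-1,::-1,::-1]; print(i,a,b,t.shape)
    tiles.append(cv2.copyMakeBorder(cv2.resize(t,None,fx=6,fy=6,interpolation=cv2.INTER_CUBIC),0,300-6*t.shape[0],0,396-6*t.shape[1],cv2.BORDER_CONSTANT))
cv2.imwrite("pics/tiles.png",np.vstack([np.hstack(tiles[:2]),np.hstack(tiles[2:])]))
E
```

```text
stone 0 [ 0.5362 -0.0666  0.7872] 0.919
stone 0 [ 0.4415 -0.0438 -0.5117] 0.913
stone 0 [0.4514 0.0588 1.7152] 0.911
stone 1 [ 0.5374 -0.0665  0.7746] 0.865
stone 1 [ 0.442  -0.0434  2.6196] 0.913
stone 1 [0.4515 0.059  1.8118] 0.892
stone 2 [ 0.5369 -0.0664  0.7151] 0.839
stone 2 [ 0.4431 -0.0439 -0.5958] 0.777
stone 2 [0.452  0.0587 1.7903] 0.868
wide 1 [0.4791 0.3869 2.8424] 0.558
nar 1 [0.4619 0.2091 0.0203] 0.662
wide 2 [0.4924 0.3817 3.0345] 0.678
nar 2 [ 0.4617  0.2094 -0.0959] 0.68
2 257 252 (50, 66, 3)
1 334 273 (50, 66, 3)
0 246 196 (50, 66, 3)
0 174 196 (50, 66, 3)
```

View pics/tiles.png

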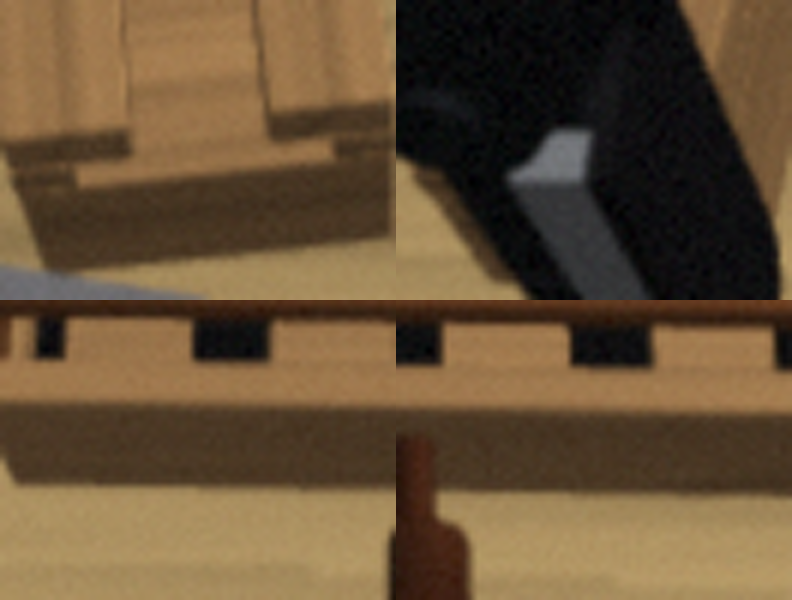

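Tile 1: the wide holder's slot-floor corners are at (75,187) and (333,157). Tile 2: the narrow holder is hidden by a finger, so I'll view it again later. The lower tiles show the drawer front and part of the knob, and the pockets will show once the drawer is out. Now I'll compute the knob and chest, improve the scraper fits, and pull the drawer.

```bash
cat >> h.py <<'E'
def fl(p):
    "pixel in a flipped 800x600 picture -> original pixel"
    p=np.array(p,float).reshape(-1,2); return np.c_[511-((p[:,0]+.5)*.64-.5),383-((p[:,1]+.5)*.64-.5)]
E
python3 - <<'E'
from h import *
C=[dict(np.load(f"pics/w{i}.npz")) for i in range(3)]
P=unproj(C[0],fl([(293,215),(569,222)]),.072); print("chest front",P.round(4),np.linalg.norm(P[0]-P[1]),"yaw",np.arctan2(*(P[0]-P[1])[:2])*-1)
print("knob",unproj(C[0],fl([(429,271),(429,286),(429,302)]),.048).round(4))
P=unproj(C[2],[(257+65-((x+.5)/6-.5),252+49-((y+.5)/6-.5)) for x,y in[(75,187),(333,157)]],.041)
print("slot_wide",P.round(4),np.linalg.norm(P[0]-P[1]),P.mean(0),"yaw",-np.arctan2(*(P[0]-P[1])[:2]))
for i in(2,1):
  hsv=cv2.cvtColor(C[i]["img"],cv2.COLOR_RGB2HSV).astype(int);h,s,v=[hsv[...,k] for k in range(3)]
  blade=(s<50)&(v>105)
  brown=((h<14)|(h>168))&(s>80)&(v<130)
  for n,w,b,hd in[("wide",.06,(.57,.37),(.487,.38)),("nar",.04,(.545,.207),(.455,.209))]:
    pb,qb=fit(C[i],blade,(*b,(0,-.1)),np.array([.08,w,.003]),.0095)
    ph,qh=fit(C[i],brown,(*hd,(0,-.1)),np.array([.088,.024,.022]),0)
    d=pb[:2]-ph[:2]; print(i,n,"blade",pb.round(4),round(qb,3),"hand",ph.round(4),round(qh,3),"dist",np.hypot(*d).round(4),"yaw",np.arctan2(d[1],d[0]).round(4))
E
```

```text
chest front [[ 0.5764 -0.1403  0.072 ]
 [ 0.5698 -0.3787  0.072 ]] 0.23851383431164935 yaw -0.027382051081254716
knob [[ 0.534  -0.2587  0.048 ]
 [ 0.5198 -0.2584  0.048 ]
 [ 0.505  -0.258   0.048 ]]
slot_wide [[0.6271 0.3599 0.041 ]
 [0.636  0.2943 0.041 ]] 0.0662434089583955 [0.63153804 0.32711151 0.041     ] yaw 0.135501322198296
2 wide blade [ 0.5797  0.3651 -0.1771] 0.911 hand [ 0.4848  0.3814 -0.1587] 0.832 dist 0.0963 yaw -0.1704
2 nar blade [ 0.5515  0.2044 -0.0523] 0.896 hand [ 0.4546  0.2095 -0.0675] 0.847 dist 0.097 yaw -0.0524
1 wide blade [ 0.5798  0.365  -0.2332] 0.829 hand [ 0.4853  0.3852 -0.199 ] 0.633 dist 0.0967 yaw -0.2102
1 nar blade [ 0.5506  0.2042 -0.0506] 0.836 hand [ 0.4545  0.2083 -0.0005] 0.827 dist 0.0962 yaw -0.0426
```

```bash
python3 - <<'E'
from h import *
R=down(np.pi/2-.027)
reach((.519,-.258,.16),R); line_to((.519,-.258,.022),v=.12)
print("F",read_force().round(1)); close(40); print("gap",read_finger_gap(),read_grasp_force(),read_force().round(1))
d=np.array([-np.cos(.027),np.sin(.027),0])
p=read_position(); line_to(p+.12*d,v=.06); print("F",read_force().round(1),read_position().round(4))
open_gripper(); line_to(read_position()+[0,0,.2],v=.2)
reach((.45,-.20,.26),R); wait(.2)
c=snap("wrist","x"); np.savez("pics/w3.npz",**c); save(c["img"][::-1,::-1],"w3"); print(read_time_s())
E
```

```text
F [ 0.3 -0.3 -0.5]
gap -0.002041618418706968 10.341680645942688 [-0.2  4.3 20.8]
F [ 1.1 -3.   6. ] [ 0.4034 -0.2564  0.0266]
15.875
```

View pics/w3.png

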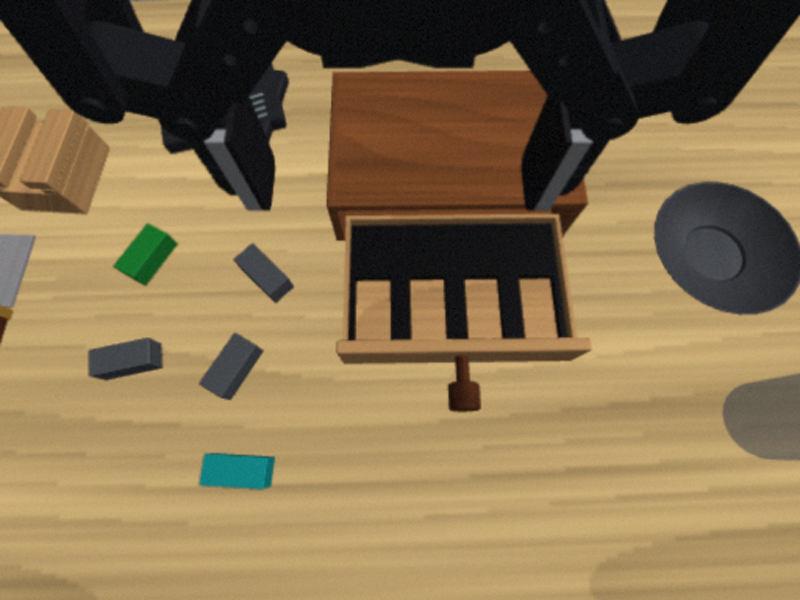

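The drawer is out. The pockets' far floor edges in w3 run (357–390,282), (411–444,280), (465–500,280) and (519–552,279), the knob is at (464,397), and all three stones are unmoved.

```bash
python3 - <<'E'
from h import *
c=dict(np.load("pics/w3.npz"))
P=unproj(c,fl([(357,282),(390.5,281.5),(411,280),(444,280),(465.5,280),(499.5,279.5),(520,279),(552,279)]),.012);print(P.round(4)[:,:2])
print("spacing",np.diff(P[::2],axis=0).round(4)[:,:2],"widths",np.hypot(*(P[::2]-P[1::2])[:,:2].T).round(4))
print("rim box inner corners z~.05",unproj(c,fl([(351,221),(556,220)]),.05).round(4))
print("front top corners",unproj(c,fl([(337,353),(590,351)]),.058).round(4))
print("knob",unproj(c,fl([(464,384),(464,397),(464,409)]),.048).round(4))
g,b=masks(c)
for s in [(.535,-.063),(.438,-.042),(.447,.059)]:
    p,q=fit(c,g,(*s,YAWS),STONE,0); print("stone",p.round(4),round(q,3))
t=c["img"][::-1,::-1][130:270,200:385]
cv2.imwrite("pics/dr.png",cv2.resize(t[...,::-1],None,fx=4,fy=4,interpolation=cv2.INTER_CUBIC))
E
```

```text
[[ 0.5238 -0.1614]
 [ 0.5235 -0.1953]
 [ 0.5245 -0.2161]
 [ 0.5236 -0.2495]
 [ 0.523  -0.2712]
 [ 0.5226 -0.3057]
 [ 0.5226 -0.3266]
 [ 0.5217 -0.3591]]
spacing [[ 0.0007 -0.0546]
 [-0.0015 -0.0552]
 [-0.0004 -0.0554]] widths [0.0339 0.0334 0.0345 0.0325]
rim box inner corners z~.05 [[ 0.5724 -0.1588  0.05  ]
 [ 0.5682 -0.357   0.05  ]]
front top corners [[ 0.442  -0.1487  0.058 ]
 [ 0.4377 -0.3645  0.058 ]]
knob [[ 0.4143 -0.2563  0.048 ]
 [ 0.4034 -0.2555  0.048 ]
 [ 0.3935 -0.2547  0.048 ]]
stone [ 0.5355 -0.0668  0.7519] 0.924
stone [ 0.4415 -0.0437 -0.5714] 0.92
stone [ 0.4512  0.0587 -1.4247] 0.908
```

View pics/dr.png

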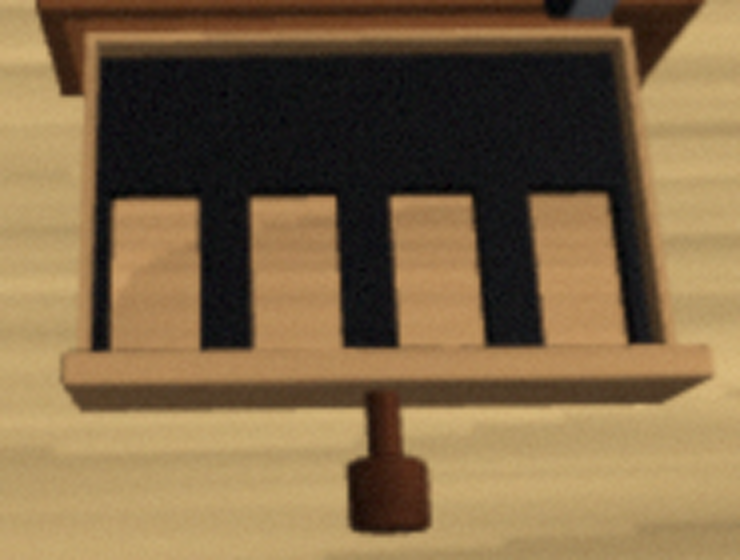

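Crop: four empty pockets, the drawer's side walls are low (about 41 mm) and close beside the end pockets. So I'll hold each stone by its top 10 mm and let it go with the tips above the walls or neighbours. First stone: B into pocket1, checking the grip reading.

```bash
cat >> h.py <<'E'
CY=-.021; C0=np.array([.4913,-.258])
def pocket(i): return C0+(i-1.5)*.054*np.array([-np.sin(CY),np.cos(CY)])
def near(a,ref=np.pi/2): return ref+(a-ref+np.pi/2)%np.pi-np.pi/2
def pick(x,y,yaw,z,up=.14,N=40):
    R=down(near(yaw+np.pi/2)); reach((x,y,.14),R); line_to((x,y,z),v=.12); close(N); wait(.2)
    print("closed",np.round(read_finger_gap(),3),np.round(read_grasp_force(),1),read_force().round(1),read_position().round(4))
    line_to((x,y,up),v=.15); print("lifted",np.round(read_finger_gap(),3),np.round(read_grasp_force(),1),read_force().round(1))
E
python3 - <<'E'
from h import *
print([pocket(i).round(4) for i in range(4)])
pick(.4418,-.0437,-.555,.015)
c=snap("wrist","x"); save(c["img"][::-1,::-1],"g1"); print(read_time_s())
E
```

```text
[array([ 0.4896, -0.339 ]), array([ 0.4907, -0.285 ]), array([ 0.4919, -0.231 ]), array([ 0.493, -0.177])]
closed 0.001 0.0 [ 0.1  0.3 -0.1] [ 0.4418 -0.0437  0.015 ]
lifted -0.001 0.0 [ 0.1  0.8 -0.1]
19.8833
```

View pics/g1.png

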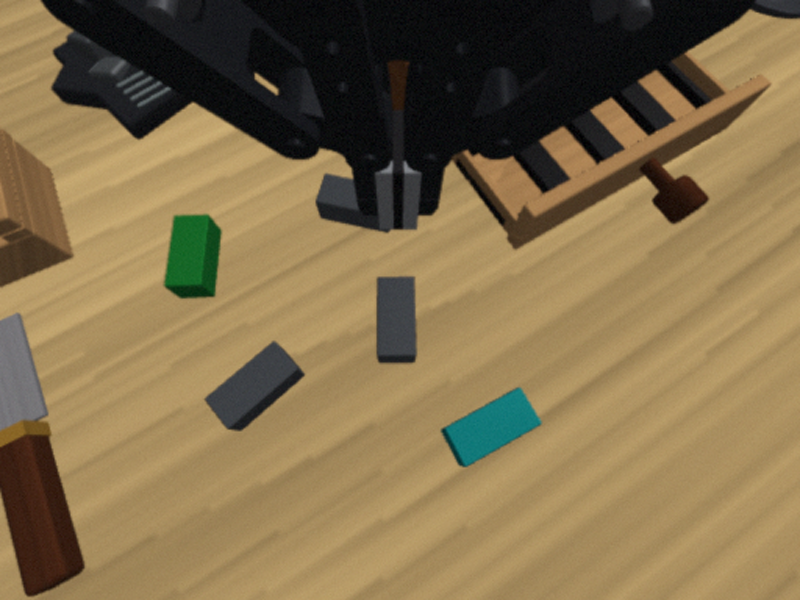

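g1: the fingers closed without the stone, which still lies at (396,320). I'll check where the TCP projects against the visible closed tips at (397,228).

```bash
python3 - <<'E'
from h import *
c=snap("wrist"); p=read_position(); R=read_eef_rot(); print(p.round(4),R.round(3))
for d in (0,-.01,-.019,-.03): 
    u=proj(c,[p+R[:,2]*d])[0]; print(d,"flipped800",((511-u[0])/.64).round(1),((383-u[1])/.64).round(1))
for a in(-.011,.011): 
    u=proj(c,[p+R[:,0]*a])[0]; print("x",a,((511-u[0])/.64).round(1),((383-u[1])/.64).round(1))
g,b=masks(c)
for s in [(.535,-.067),(.4415,-.0437),(.4515,.0588)]:
    q,i=fit(c,g,(*s,YAWS),STONE,0); print("stone",q.round(4),round(i,3))
t=read_camera("top"); 
for s in [(.4415,-.0437)]:
    m,_=masks(t); q,i=fit(t,m,(*s,YAWS),STONE,0); print("top",q.round(4),round(i,3))
t=read_camera("side"); m,_=masks(t); q,i=fit(t,m,(.4415,-.0437,YAWS),STONE,0); print("side",q.round(4),round(i,3))
E
```

```text
[ 0.4408 -0.0435  0.1389] [[-0.85   0.527 -0.002]
 [ 0.527  0.85   0.001]
 [ 0.002 -0.001 -1.   ]]
0 flipped800 396.5 237.4
-0.01 flipped800 396.5 226.1
-0.019 flipped800 396.4 214.8
-0.03 flipped800 396.4 199.4
x -0.011 396.6 214.4
x 0.011 396.5 261.2
stone [ 0.5363 -0.0672  0.8573] 0.474
stone [ 0.4421 -0.0432  2.6039] 0.944
stone [0.4509 0.0588 1.7732] 0.917
top [0.451  0.0622 1.7902] 0.822
side [ 0.442  -0.0459 -0.5358] 0.887
```

The stones' positions hold, but the visible tips sit about 25 mm behind the nominal TCP, which also fits the closed fingers having ridden on top of the knob. I'll measure this by touching the bench with closed fingers.

```bash
python3 - <<'E'
from h import *
reach((.39,.12,.06),down(np.pi/2)); f0=read_force()
z=.02
try:
  while z>-.04:
    line_to((.39,.12,z),v=.05); f=(read_force()-f0)[2]
    if f>4: break
    z-=.0025
except Exception as e: print(repr(e))
print("contact",z,read_position().round(4),f)
line_to((.39,.12,.06)); t=read_time_s(); open_gripper(); print(read_time_s()-t,read_finger_gap())
E
```

```text
contact -0.027499999999999997 [ 0.39    0.12   -0.0254] 30.5983106599217
0.7833000000000006 0.9997117950870481
```

Contact came at TCP z = −25.4 mm, so the real tips are 25.4 mm behind the TCP. I'll correct for that and retry.

```bash
cat >> h.py <<'E'
ZP=-.0125
def place(i,bottom,dy=0.,dx=0.):
    p=pocket(i)+[dx,dy]; R=down(np.pi/2+CY)
    reach((*p,.10),R); print("at pocket",np.round(read_finger_gap(),3),np.round(read_grasp_force(),1))
    line_to((*p,ZP+bottom),v=.08); f=read_force(); open_gripper(); line_to((*p,.12),v=.2); print("F",f.round(1),"t",read_time_s())
def look(xy,name,z=.2):
    reach((xy[0]-.04,xy[1],z),down(np.pi/2)); wait(.2); c=read_camera("wrist"); save(c["img"][::-1,::-1],name); np.savez(f"pics/{name}.npz",**c); return c
E
python3 - <<'E'
from h import *
pick(.442,-.0435,-.55,ZP,up=.12,N=60)
if read_finger_gap()>.1:
    place(1,.016); look(pocket(2),"p1")
E
```

```text
closed 0.288 59.6 [-0.8 -0.2  5.9] [ 0.4424 -0.0436 -0.0121]
lifted 0.287 58.9 [ 0.7 -0.2 -1.6]
at pocket 0.285 64.8
F [-0.5  0.3 -0.5] t 35.75
```

View pics/p1.png

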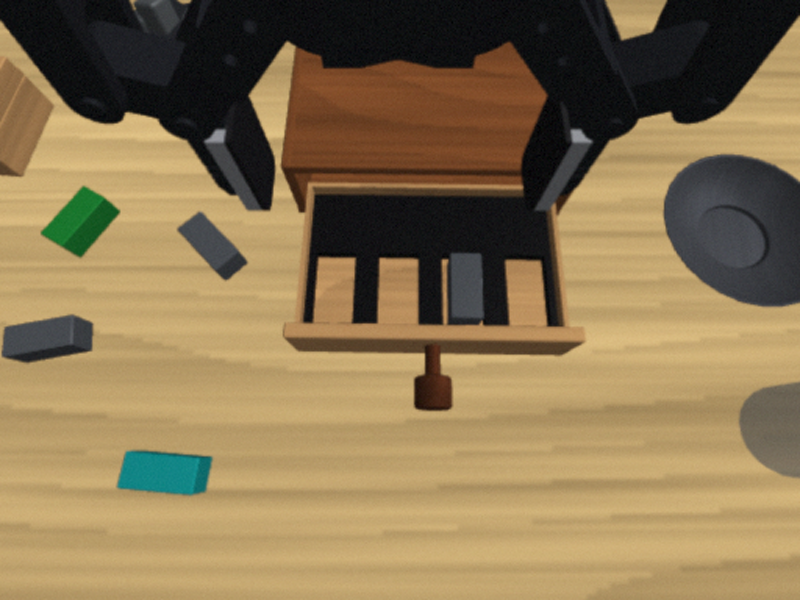

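p1: a stone is seated in pocket1 at (466,287). The other two greys are at (212,246) and (48,338). Next I'll re-fit the positions and do the next two stones.

```bash
python3 - <<'E'
from h import *
c=dict(np.load("pics/p1.npz")); g,b=masks(c)
m=g.copy(); u=fl([(445,245),(490,330)]).astype(int); mm=np.zeros_like(m); mm[u[1,1]:u[0,1],u[1,0]:u[0,0]]=1
q,i=fit(c,g&mm&(c["img"].max(2)>45),(.4907,-.285,(0,)),STONE,.012); print("seated",q.round(4),round(i,3))
P=unproj(c,fl([(317,258),(355,258),(379,258),(418,258),(505,260),(545,259)]),.012); print(P[:,:2].round(4))
for s in [(.536,-.067),(.4515,.0588)]:
    q,i=fit(c,g,(*s,YAWS),STONE,0); print("stone",q.round(4),round(i,3))
pick(.536,-.067,.76,ZP,up=.12,N=60)
if read_finger_gap()>.1:
    place(3,.026,dy=-.0015)
    c=look((.45,-.05),"p2"); g,b=masks(c); q,i=fit(c,g,(.4515,.0588,YAWS),STONE,0); print("stone",q.round(4),round(i,3))
E
```

```text
seated [ 0.4923 -0.2866 -0.057 ] 0.8
[[ 0.5243 -0.16  ]
 [ 0.5243 -0.1935]
 [ 0.5243 -0.2146]
 [ 0.5243 -0.2488]
 [ 0.5224 -0.3252]
 [ 0.5234 -0.3605]]
stone [ 0.5361 -0.0668  0.7847] 0.916
stone [0.4512 0.0589 1.7064] 0.91
closed 0.29 59.5 [0.1 0.1 6. ] [ 0.5365 -0.0671 -0.0121]
lifted 0.285 58.9 [ 0.1  0.1 -1.1]
at pocket 0.287 58.9
F [-0.4 -0.3 -0.6] t 43.6583
stone [0.4515 0.0588 1.7172] 0.893
```

View pics/p2.png

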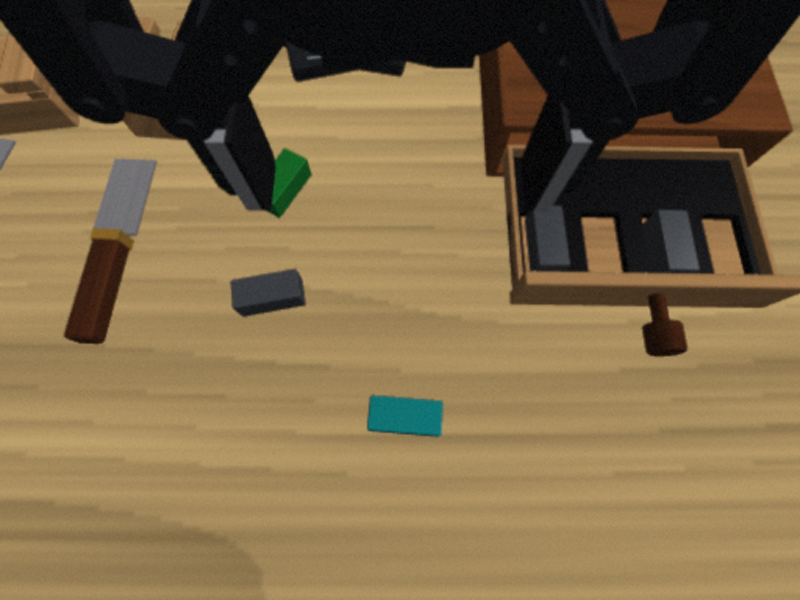

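p2: a stone is seated in pocket3 at (548,235) and one in pocket1 at (678,238). The last grey is at (268,292). I'll place it in pocket2, then view the drawer and the narrow holder in one composite.

```bash
python3 - <<'E'
from h import *
pick(.4515,.0588,1.717,ZP,up=.12,N=60)
if read_finger_gap()>.1:
    place(2,.025)
c=look(pocket(2)+[.0,-.04],"q0",.2)
reach((.46,.15,.24),down(np.pi/2)); wait(.2); d=read_camera("wrist"); np.savez("pics/q1.npz",**d)
a=c["img"][::-1,::-1][100:230,150:400]; u,v=proj(d,[(.635,.175,.045)])[0].round().astype(int); print(u,v)
b=d["img"][v-25:v+25,u-40:u+40][::-1,::-1]
A=cv2.resize(a[...,::-1],(500,260),interpolation=cv2.INTER_CUBIC); B=cv2.resize(b[...,::-1],(480,300),interpolation=cv2.INTER_CUBIC)
im=np.zeros((562,500,3),np.uint8); im[:260]=A; im[262:,:480]=B; cv2.imwrite("pics/comp1.png",im)
E
```

```text
closed 0.287 59.0 [-1.9 -0.5  5.4] [ 0.4519  0.0588 -0.012 ]
lifted 0.285 58.4 [-0.4  0.7 -1.9]
at pocket 0.283 58.4
F [-0.7  0.1 -0.8] t 53.6167
274 277
```

View pics/comp1.png

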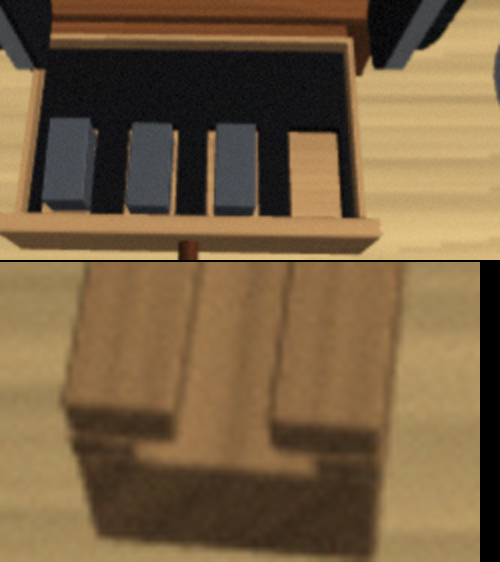

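The composite shows three stones seated, in pockets 3, 2 and 1, at (70,165), (150,167) and (235,168). The narrow slot-floor corners are at (133,463) and (318,474). Now I'll shut the drawer by pushing the knob with closed fingers.

```bash
python3 - <<'E'
from h import *
d=dict(np.load("pics/q1.npz"))
f=lambda L,z: unproj(d,[(274-40+79-((x+.5)/6-.5),277-25+49-((y-262+.5)/6-.5)) for x,y in L],z)
for L,z in([(133,463),(318,474)],.041),([(97,535),(373,556)],0),([(66,405),(380,430)],.063):
    P=f(L,z); print("nar",P.mean(0).round(4),np.linalg.norm(P[0]-P[1]).round(4),"yaw",-np.arctan2(*(P[0]-P[1])[:2]))
hsv=cv2.cvtColor(d["img"],cv2.COLOR_RGB2HSV).astype(int);h,s,v=[hsv[...,k] for k in range(3)]
for n,w,b,hd in[("wide",.06,(.58,.365),(.485,.381)),("nar",.04,(.551,.204),(.455,.209))]:
    pb,qb=fit(d,(s<50)&(v>105),(*b,(0,-.1)),np.array([.08,w,.003]),.0095)
    ph,qh=fit(d,((h<14)|(h>168))&(s>80)&(v<130),(*hd,(0,-.1)),np.array([.088,.024,.022]),0)
    e=pb[:2]-ph[:2]; print(n,pb.round(4),round(qb,3),ph.round(4),round(qh,3),np.hypot(*e).round(4),np.arctan2(e[1],e[0]).round(4))
R=down(np.pi/2+CY); ax=np.array([np.cos(CY),np.sin(CY),0])
k=np.array([.4034,-.2555,.006]); s0=k-.045*ax
reach((s0[0],s0[1],.12),R); close(40); line_to(s0,v=.12); f0=read_force()
line_to(k+(.085)*ax,v=.06); print("F",(read_force()-f0).round(1))
x=.085
while x<.135:
    x+=.004; line_to(k+x*ax,v=.05); F=(read_force()-f0)@ax
    if F<-12: break
print("stop",x,F,read_position().round(4)); 
line_to(read_position()-.03*ax,v=.1); line_to(read_position()+[0,0,.16],v=.2); open_gripper()
reach((.44,-.25,.24),R); wait(.2); c=read_camera("wrist"); save(c["img"][::-1,::-1],"shut"); np.savez("pics/shut.npz",**c); print(read_time_s())
E
```

```text
nar [0.6208 0.1778 0.041 ] 0.047 yaw -0.06956578029806315
nar [0.6234 0.1779 0.    ] 0.0768 yaw -0.08713845244455141
nar [0.6204 0.1771 0.063 ] 0.0761 yaw -0.09399023588342219
wide [ 0.5796  0.3651 -0.1924] 0.806 [ 0.4847  0.381  -0.1536] 0.816 0.0962 -0.166
nar [ 0.5511  0.2044 -0.052 ] 0.817 [ 0.4545  0.2083 -0.0256] 0.856 0.0967 -0.0406
F [-1.9  0.4 -0.3]
stop 0.12100000000000004 -17.768367705579138 [ 0.517  -0.2576  0.0052]
67.1417
```

Drawer pushed to its stop with an 18 N stop force. Narrow slot: mouth (0.621,0.178), yaw −0.085, and the measured width of 47 mm fits the given 46. Next I'll pick up the narrow scraper and bring it in front of the mouth, checking the blade with the wrist camera.

```bash
cat >> h.py <<'E'
G=.025; ZS=-.0225; RAISE=.034
SLOT=dict(nar=(np.array([.6208,.1778]),-.085,.04),wide=(np.array([.6315,.3271]),.1355,.06))
def fitscr(c,n,b,hd):
    hsv=cv2.cvtColor(c["img"],cv2.COLOR_RGB2HSV).astype(int);h,s,v=[hsv[...,k] for k in range(3)]
    pb,qb=fit(c,(s<50)&(v>105),(*b,(0,-.1)),np.array([.08,SLOT[n][2],.003]),.0095)
    ph,qh=fit(c,((h<14)|(h>168))&(s>80)&(v<130),(*hd,(0,-.1)),np.array([.088,.024,.022]),0)
    e=pb[:2]-ph[:2]; a=np.arctan2(e[1],e[0]); o=(pb[:2]-.09*np.array([np.cos(a),np.sin(a)])+ph[:2]+.006*np.array([np.cos(a),np.sin(a)]))/2
    print("scraper",n,o.round(4),a.round(4),"IoU",round(qb,3),round(qh,3),"dist",np.hypot(*e).round(4)); return o,a
def sp(n,x,z):
    "TCP position for the scraper origin at x along the slot"
    m,a,_=SLOT[n]; q=m+(x+G)*np.array([np.cos(a),np.sin(a)]); return np.array([*q,z])
def grab(n,o,a):
    g=o+G*np.array([np.cos(a),np.sin(a)]); R=down(np.pi/2+a)
    reach((*g,.10),R); line_to((*g,ZS),v=.1); print("F",read_force().round(1)); close(80); wait(.2)
    print("closed",np.round(read_finger_gap(),3),np.round(read_grasp_force(),1),read_position().round(4))
    line_to((*g,.06),v=.12); reach(sp(n,-.155,.06),down(np.pi/2+SLOT[n][1])); line_to(sp(n,-.155,ZS+RAISE),v=.1)
    print("pre",np.round(read_finger_gap(),3),np.round(read_grasp_force(),1),read_position().round(4),read_force().round(1))
def bladecheck(n,c):
    m,a,w=SLOT[n]; ax=np.array([np.cos(a),np.sin(a)]); b=m+(-.155+.09)*ax
    hsv=cv2.cvtColor(c["img"],cv2.COLOR_RGB2HSV).astype(int); s,v=hsv[...,1],hsv[...,2]
    q,i=fit(c,(s<50)&(v>105),(*b,(a,)),np.array([.08,w,.003]),.0435); d=q[:2]-b
    print("blade: along",(d@ax).round(4),"across",(d@[-ax[1],ax[0]]).round(4),"yaw err",(q[2]-a).round(3),"IoU",round(i,3))
E
python3 - <<'E'
from h import *
reach((.44,.16,.22),down(np.pi/2)); wait(.2); c=read_camera("wrist")
o,a=fitscr(c,"nar",(.551,.204),(.455,.209))
grab("nar",o,a)
c=read_camera("wrist"); np.savez("pics/n0.npz",**c); bladecheck("nar",c)
s=np.load("pics/shut.npz")["img"][::-1,::-1]
A=cv2.resize(c["img"][::-1,::-1],(800,600),interpolation=cv2.INTER_CUBIC)[60:360,150:650]; B=cv2.resize(s,(500,375))[60:330]
cv2.imwrite("pics/comp2.png",np.vstack([A,B])[...,::-1]); print(read_time_s())
E
```

```text
scraper nar [0.4609 0.2086] -0.0464 IoU 0.585 0.859 dist 0.0963
F [ 0.4 -0.8  1. ]
closed 0.256 79.4 [ 0.4862  0.2076 -0.0221]
pre 0.263 78.7 [0.4912 0.1891 0.0116] [-0.1  0.1 -1.5]
blade: along -0.0138 across 0.0021 yaw err -0.13 IoU 0.542
73.4583
```

View pics/comp2.png

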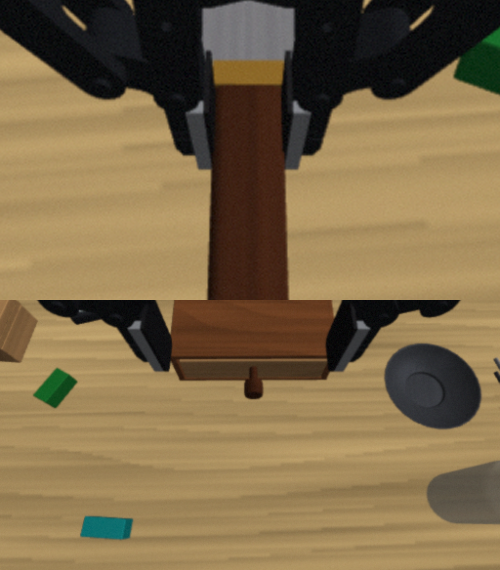

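comp2: the drawer is fully shut (front flush, knob at (253,382)). The narrow scraper is gripped square, and its blade is hidden from this view, so the blade fit is invalid. I'll insert under force watch.

```bash
cat >> h.py <<'E'
def insert(n,x0=-.155,lim=8):
    f0=read_force(); a=SLOT[n][1]; ax=np.array([np.cos(a),np.sin(a),0]); ay=np.array([-ax[1],ax[0],0]); x=x0; z=ZS+RAISE
    while x<-.040:
        x+=.008 if x<-.064 else .002
        line_to(sp(n,x,z),v=.05); F=read_force()-f0; L=(F@ax).round(1),(F@ay).round(1),F[2].round(1)
        if abs(L[0])>3 or abs(L[1])>3 or abs(L[2])>3: print(round(x,4),L)
        if max(map(abs,L))>lim: break
    print("end x",round(x,4),"gap",np.round(read_finger_gap(),3),read_position().round(4)); return x
E
python3 - <<'E'
from h import *
insert("nar"); print(read_time_s())
E
```

```text
-0.047 (np.float64(-3.5), np.float64(1.8), np.float64(1.1))
-0.045 (np.float64(-7.9), np.float64(1.1), np.float64(4.0))
-0.043 (np.float64(-10.7), np.float64(1.1), np.float64(4.6))
end x -0.043 gap 0.263 [0.5977 0.1797 0.0103]
79.1583
```

Went in cleanly and the handle meets the holder at about −48 mm, as expected. Now I'll release it and do the wide one.

```bash
python3 - <<'E'
from h import *
open_gripper(); line_to(read_position()+[0,0,.13],v=.2)
reach((.46,.33,.24),down(np.pi/2)); wait(.2); c=read_camera("wrist"); np.savez("pics/w9.npz",**c)
o,a=fitscr(c,"wide",(.58,.365),(.485,.381))
d=o-[.4903,.3802]; print("moved",d.round(4))
if np.hypot(*d)<.02:
    grab("wide",o,a); print(read_time_s())
E
```

```text
scraper wide [0.4913 0.3808] -0.1763 IoU 0.901 0.849 dist 0.0965
moved [0.001  0.0006]
F [-0.2  0.1  0.7]
closed 0.263 80.7 [ 0.5163  0.3766 -0.022 ]
pre 0.26 80.0 [0.5029 0.31   0.0116] [ 0.5  0.4 -1.7]
86.5417
```

```bash
python3 - <<'E'
from h import *
x=insert("wide"); print(read_time_s())
if x>-.052:
    open_gripper(); line_to(read_position()+[0,0,.15],v=.2)
    reach((.45,.24,.26),down(np.pi/2)); wait(.3)
    c=read_camera("wrist"); s=read_camera("side")
    A=cv2.resize(c["img"][::-1,::-1],(800,600))[40:340,150:650]
    B=cv2.resize(s["img"][110:230,180:380],(500,300),interpolation=cv2.INTER_CUBIC)
    cv2.imwrite("pics/comp3.png",np.vstack([A,B])[...,::-1]); print(read_time_s())
E
```

```text
-0.047 (np.float64(-5.0), np.float64(0.2), np.float64(1.0))
-0.045 (np.float64(-8.2), np.float64(0.1), np.float64(3.6))
end x -0.045 gap 0.259 [0.6086 0.324  0.0107]
91.9917
94.7667
```

View pics/comp3.png

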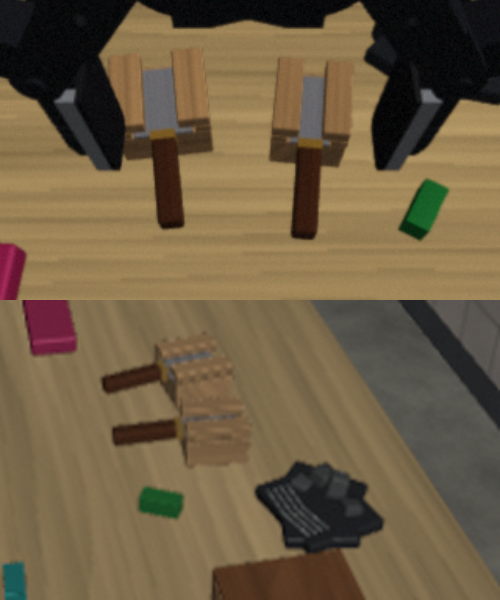

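comp3: both scrapers are in their own holders with the handles sticking out (wide ferrule (163,133), narrow (310,143)). To be sure they're fully home, I'll nudge each handle end with closed fingers and read the stop position (it should be at 100 mm + 11 mm).

```bash
python3 - <<'E'
from h import *
close(40)
for n in("wide","nar"):
    m,a,_=SLOT[n]; ax=np.array([np.cos(a),np.sin(a),0]); R=down(np.pi/2+a)
    q=lambda x,z: np.array([*(m+x*ax[:2]),z])
    reach(q(-.14,.11),R); line_to(q(-.14,.006),v=.12); f0=read_force(); x=-.124; line_to(q(x,.006),v=.08); F=0
    while x<-.095:
        x+=.0015; line_to(q(x,.006),v=.04); F=(read_force()-f0)@ax
        if F<-2: print(n,round(x,4),F.round(1))
        if F<-9: break
    line_to(q(-.14,.006),v=.1); line_to(q(-.14,.13),v=.2); print(read_time_s())
open_gripper(); reach((.40,.24,.27),down(np.pi/2)); wait(.2)
c=read_camera("wrist"); t=read_camera("top")
A=cv2.resize(c["img"][::-1,::-1],(800,600))[40:320,150:650]; B=cv2.resize(t["img"][110:260,150:430],(500,268),interpolation=cv2.INTER_CUBIC)
cv2.imwrite("pics/comp4.png",np.vstack([A,B])[...,::-1])
E
```

```text
wide -0.1105 -3.0
wide -0.109 -6.0
wide -0.1075 -8.7
wide -0.106 -12.4
101.875
nar -0.109 -6.2
nar -0.1075 -8.0
nar -0.106 -11.0
108.05
```

View pics/comp4.png

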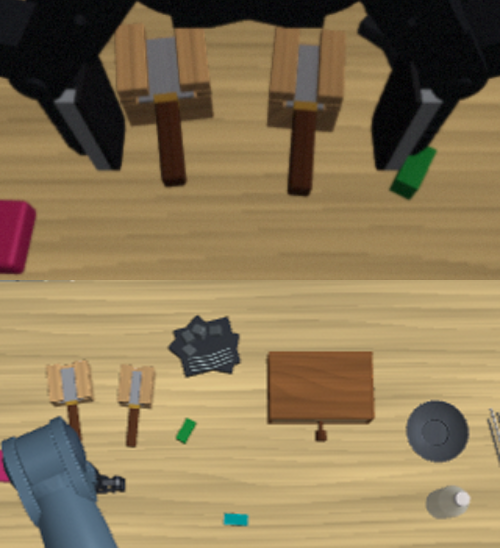

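comp4: both scrapers are home (the ends stop stiffly at −110 mm), the drawer is shut, nothing grey is left loose, and the look-alikes are untouched.

```bash
python3 -c "
from cell import *
print(read_time_s(),finish_job())"
```

```text
the job is handed in; nothing more can be done
109.85 None
```

The job is handed in at 110 s of the 210 s limit. All three stones present are in their own pockets with the drawer pushed shut to its stop, both scrapers are home in their matching holders, the gripper is open and clear, and the look-alikes were left alone.

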